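Hang the cleaning basket under the warm-air dryer

ROBOT

A 6-joint arm with a two-finger parallel gripper is mounted at the origin on the work surface. World frame = base frame: x ahead of the robot, y to its left, z up, the work surface at z = 0. Lengths are in m, angles in rad, forces in N, time in s.
With the tool pointing down it reaches from about 0.375 to 0.975 m from the base axis. Payload 3.8 kg.
Tool frame: the origin (TCP) lies at the very end of the fingers, on their centre line; the grasp point (between the pads) lies 19 mm behind it; z points along the fingers, y is the direction in which the jaws open and shut (so a half turn about z gives the same grasp; the last joint's range is limited). The gripper opens to 85 mm and grips with 20 to 120 N. Pads are 22 mm wide; open, the fingers measure 114 mm over their backs; the gripper's body (76 mm by 85 mm) begins 54 mm behind the grasp point. The pads swing forward as they close: fully open they stand 13 mm farther back than shut.
Start: joints at [-1.33, 0.264, 1.604, -0, 1.274, -0.037], TCP at [0.185, -0.649, 0.205] pointing down, gripper open.
Joint ranges: [-2.63, 2.63], [-0.94, 2.18], [0.31, 2.57], [-1.31, 4.45], [0, 2.66], [-2.55, 2.55]. Speed limits (rad/s): [2.57, 2.57, 3.14, 3.14, 3.14, 3.14].

INTERFACE

Orientations are given as a rotation vector (axis times angle).
In Python, from workcell import bot, viewer gives the robot as it stands.
- The arm moves only by the tool jog_arm, never from a script. Its argument "motion" is a list of rows, each an object of numbers: "dx", "dy", "dz": the shift along the world's x, y, z in cm; "turn": the turn about the world's z in rad. A call has 1 to 12 rows; each row shifts and turns the commanded pose from where the row before left it; what a row does not reach is not made up. A row lasts 1/12 s, in which the tool goes at most 41.7 mm and 7.16 degrees, less where a joint would pass 70% of its speed; a pose out of reach is approached as far as the arm can. A call is refused whole if a number of a shift passes 4.17 or a number of a turn 0.125, either way. A call with a gripper value outside its range is refused whole. "fingers" is the finger opening in cm, from 0 to 8.54, set as the call begins (left out, the last holds). The fingers move at their own pace and stop on an object; "grip_force" is the grip in N (left out, the last holds). Time passes only in rows, so rows that do not move let the fingers close. It gives the time, the measured TCP pose, the force and the opening at its end, in the units of the state.
- bot.read_state(): the state, without advancing time (a new reading comes with each control period).
- viewer.read_camera(name): name is "scene" or "top" or "wrist"; returns (picture, depth): 384x512x3 uint8, red, green, blue; 384x512 float32, m along the optical axis (not along the pixel's ray), 0 where there is no reading.
- viewer.camera_info(name): a dict with "vertical_fov" (degrees; the focal length in pixels is half the picture's height over the tangent of half this angle, whatever the lens; pixels are square), "cx", "cy" (the principal point, pixels), "R" (3x3) and "t" (3): a world point X has camera coordinates R X + t. Camera axes: x right, y down, z forward; pixel columns grow to the right and rows downward; lengths in m; the calibration is good to about 2 mm. A picture is of the moment at which its call begins: read the wrist's pose just before it. camera_info takes no time and is no camera call; for the wrist camera it gives the pose at the moment of the call.
- bot.finish_job(): hands the job in, once; it reports no verdict.
The state is a dict: "time": time; "q": joint angles; "joint_vel": joint speeds; "joint_torque": joint torques, N m; "tool_pos": TCP position; "tcp_rot": TCP orientation; "wrist_force": force on the tool from outside, world axes, zero at the start; "torque": the same for the moment, N m; "width": opening from 0.0 (shut) to 1.0 (fully open).
Only numpy, scipy, OpenCV 4.12 (cv2) and the standard library are available. Lean on these libraries where they do the work, as an engineer would, in place of code of your own. Each camera call takes 0.05 s, during which the arm holds its last target. There are 200 camera calls.

TASK

The watch parts in the steel basket are washed: pick the basket up by its handle and hang it by the middle of the handle in the hook of the drying stand, under the warm-air head, so that it hangs freely and level and you have let go. The hook is at a height someone last clamped it at, so feel for it and set the basket down gently, neither dropping it nor pressing it down; keep the basket upright, do not bump the robot against the stand, and leave the other things on the mat where they are.

Things in the scene. Friction and masses are not known exactly. Their poses are not given: they have to be found in the camera images.
- basket_handle (a point): Middle of the top bar of the steel basket's handle. The bar is round, 10 mm thick, 116 mm long along this frame's x, on two upright 7 mm legs at x -58 and +58 mm; both ends are alike, z is up. The hook needs the middle (15 mm either side) free of fingers: pinch the bar across (along y) about 38 mm from its middle, the gripper leaning back towards that end.
- basket: The basket: a round open steel pot 96 mm across, 50 mm high, about 0.2 to 0.33 kg with its rigid handle. Origin at the centre of its underside, axes as the handle's; the handle bar's centre line is 160 mm above the underside and 110 mm above the rim.
- dryer: Drying stand, fixed. Origin on the bench straight below the middle of its hook's trough, z up. Grey foot x -90..+90, y -160..+60 mm, drip tray 130 x 110 mm round the origin, none of it above 18 mm. 22 mm mast at x +20, y -130 mm with a 40 mm clamp collar that carries the hook.
- hook_plan (a point): Same point and axes as the stand: the hook's place in plan; its height is NOT reported. The hook is a 10 mm rod along y at x 0, coming from the mast; its trough is level from y -17 to +17 mm, the free tip turns up at y +32 mm. The basket's bar goes across it, along x. Rod centre in the trough is clamped 182 to 227 mm above the bench and stays put; a seated bar is 10 mm higher.
- hook_high (a point): Point above the trough, 270 mm over the bench: a level handle bar passing over the tip with its centre 264 to 278 mm high clears any hook height (tops of the tip and of the arm towards the mast are 27 and 25 mm above the rod centre in the trough). From here it can be lowered straight into the trough until it touches.
- head_under (a point): Centre of the underside of the white warm-air head over the hook: a box from x -25 to +100, y -150 to +50 mm (stand's axes), from 315 to 391 mm above the bench. A gripper held upright on the bar strikes it; one on the bar's -x end that leans back towards the stand's -x by 35 to 45 degrees clears it.
- beaker_centre (a point): Centre of a glass beaker 68 mm across, 85 mm high (bystander; it and the basket may have changed places).
- blower_centre (a point): Centre of a dark red dust blower, 64 mm across, 92 mm high (bystander).
- loupe_centre (a point): Centre of a black eye loupe, 44 mm across, 36 mm high (bystander).
- oilcups_centre (a point): Centre of a wooden tray with four metal oil cups, 50 x 140 x 30 mm, long along its y (bystander).
- holder_centre (a point): Centre of a steel movement holder, about 70 x 40 x 31 mm (bystander).
Things that resemble listed ones, but are neither listed nor needed, are in the scene too. What is shaped like the basket but purple is not meant.

How it is judged:
On the way:
1. the basket is held by the gripper with its handle bar more than 200 mm above the bench (contact force between the fingers and basket above 0.5 N and height (world z) of basket_handle above 0.2 m), for 0.2 s.
At the end, for the whole second after the job is handed in: The basket hangs released in the hook's trough: middle of its handle bar within 22 mm of the trough's middle along both of the stand's axes, bar 185 to 245 mm above the bench, its weight on the stand, tilted less than 0.3 rad, and still (under 0.04 m/s and 0.5 rad/s) (x of basket_handle in the frame of dryer between -0.022 and 0.022 m and y of basket_handle in the frame of dryer between -0.022 and 0.022 m and height (world z) of basket_handle between 0.185 and 0.245 m and contact force between basket and dryer above 0.8 N and angle between basket_handle's own z axis and vertical below 0.3 rad and linear speed of basket below 0.04 m/s and angular speed of basket below 0.5 rad/s); the robot touches nothing.
It fails at once if the basket dropped (faster than 0.4 m/s while not held) (contact force between the fingers and basket below 0.05 N and linear speed of basket above 0.4 m/s).
It fails at once if the basket pressed against the stand with more than 12 N (contact force between basket and dryer above 12 N).
It fails at once if the basket tipped by more than 0.7 rad (angle between basket_handle's own z axis and vertical above 0.7 rad).
It fails at once if the robot bumped the stand with more than 8 N (contact force between any of the arm, the fingers and dryer above 8 N).
It fails at once if another thing on the mat moved by more than 30 mm (distance of any of beaker_centre, blower_centre, loupe_centre, oilcups_centre, holder_centre from where it was at the start of the episode above 0.03 m).
It also fails if it takes over 48 s, if anything falls off the work surface, if the arm or the gripper's body presses on something with over 40 N, if the wrist force passes 120 N, or if a joint passes its speed limit or range.

## Working session

There is one attempt and no reset: what is moved stays moved. The work goes in short steps, Python scripts to look and compute and a tool call to move; the robot and the scene stay as the last step left them, time stands still between calls to the robot, and variables do not carry over. Pictures are saved under pics/ and viewed, about 8 in all and at most 12, crops included, and the job is handed in when it is done.

Besides the shell and the picture viewer there is one more tool, called after ">>>" by a JSON object that holds its "name" and its "arguments". jog_arm: Moves the arm, as the interface text tells. Its arguments: {"type":"object","properties":{"motion":{"type":"array"},"fingers":{"type":"number"},"grip_force":{"type":"number"}},"required":["motion"]}

```bash
ls -la; mkdir -p pics
cat > h.py <<'E'
import numpy as np, cv2
from workcell import bot, viewer
def grab(n):
    info=viewer.camera_info(n); rgb,d=viewer.read_camera(n)
    f=rgb.shape[0]/2/np.tan(np.radians(info["vertical_fov"])/2)
    v,u=np.mgrid[:rgb.shape[0],:rgb.shape[1]]
    P=np.stack([(u-info["cx"])/f*d,(v-info["cy"])/f*d,d],-1)
    W=(P-np.array(info["t"]))@np.array(info["R"])
    W[d==0]=np.nan
    return rgb,d,W,info
def save(n,rgb): cv2.imwrite(f"pics/{n}.png",cv2.cvtColor(rgb,cv2.COLOR_RGB2BGR))
E
python3 - <<'E'
from h import *
print(bot.read_state())
ims=[]
for n in("scene","top","wrist"):
    rgb,d,W,i=grab(n); np.savez(f"{n}0.npz",rgb=rgb,d=d,W=W); ims.append(rgb)
    R=np.array(i["R"]);print(n,{k:v for k,v in i.items() if k not in"Rt"},"pos",-R.T@np.array(i["t"]),"fwd",R[2])
save("a",cv2.resize(np.hstack(ims[:2]),None,fx=.78,fy=.78)); save("w",ims[2])
E
```

```text
total 12
drwxr-xr-x  3 agent agent 4096 Dec  5 11:58 .
drwxr-xr-x 23 root  root  4096 Dec  5 11:58 ..
drwxr-xr-x  2 agent agent 4096 Dec  5 11:58 pics
{'time': 0.0, 'q': array([-1.32991796e+00,  2.64752955e-01,  1.60540291e+00,  6.57508405e-06,
        1.27367281e+00, -3.69272044e-02]), 'joint_vel': array([ 0.00139397, -0.00097845, -0.00086225,  0.00222517,  0.00117396,
       -0.00144161]), 'joint_torque': array([-1.46530216e-03, -5.15107977e+01, -3.67318583e+01, -1.03811215e-04,
        1.30449637e-02,  8.91634585e-06]), 'tool_pos': array([ 0.18490904, -0.64835227,  0.2035466 ]), 'tcp_rot': array([-3.10913121e+00, -4.34663000e-01,  3.47485486e-04]), 'wrist_force': array([-0.00044917,  0.12080472,  0.24569492]), 'torque': array([ 0.00972137,  0.0276079 , -0.01256844]), 'width': 1.0015456660557651}
scene {'vertical_fov': 52.3047578414384, 'cx': 252.809139438547, 'cy': 189.90460412226142} pos [ 1.38619715 -0.31276367  0.82892378] fwd [-0.8046051   0.23361489 -0.54592556]
top {'vertical_fov': 46.603124678245685, 'cx': 252.93350350689377, 'cy': 180.00265111399645} pos [ 0.38405548 -0.02369202  1.59562368] fwd [ 0.06821674 -0.01072129 -0.99761292]
wrist {'vertical_fov': 60.443993116247256, 'cx': 257.6954961483222, 'cy': 191.36040924619} pos [ 0.25452543 -0.62855583  0.37259651] fwd [-0.27834012 -0.07650789 -0.95743058]
```

View pics/a.png

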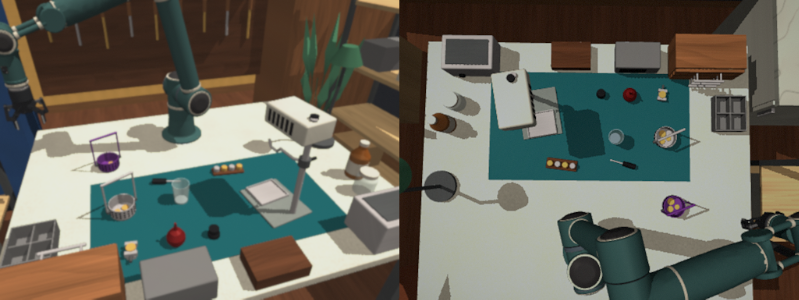

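Run:
```python
from h import *
t=np.load("top0.npz");s=np.load("scene0.npz")
save("b",np.vstack([cv2.resize(t["rgb"][60:260,80:480],(800,400),interpolation=cv2.INTER_CUBIC),cv2.resize(s["rgb"][190:340,100:500],(800,300))[:200]]))
save("c",cv2.resize(s["rgb"][90:390,100:500],(800,600),interpolation=cv2.INTER_CUBIC))
W=t["W"];np.set_printoptions(precision=3,suppress=True)
# tall stuff by height
def st(m,n):
    P=W[m&np.isfinite(W[...,2])]
    print(n,len(P),P.min(0),P.max(0),np.median(P,0))
m=(W[...,2]>.37)&(W[...,2]<.40)&(W[...,1]>0)
n,l,sts,c=cv2.connectedComponentsWithStats(m.astype(np.uint8))
for k in range(1,n):
    if sts[k,4]>100:
        P=W[l==k]; st(l==k,k); r=cv2.minAreaRect(P[:,:2].astype(np.float32)); print(r)
for sn,A in(("top",t),("scene",s)):
  W=A["W"]
  m=(W[...,0]>.3)&(W[...,0]<.8)&(W[...,1]<-.1)&(W[...,1]>-.5)&(W[...,2]>.02)
  n,l,sts,c=cv2.connectedComponentsWithStats(m.astype(np.uint8))
  for k in range(1,n):
    if sts[k,4]>15: print(sn,c[k]);st(l==k,k)
```

```text
1 3292 [0.502 0.186 0.37 ] [0.716 0.339 0.4  ] [0.605 0.258 0.391]
((0.60978764295578, 0.2618345022201538), (0.20039807260036469, 0.12785999476909637), 9.859323501586914)
top [370.714  95.278]
1 860 [ 0.738 -0.5    0.022] [ 0.8   -0.366  0.168] [ 0.779 -0.443  0.128]
top [294.425 121.64 ]
3 261 [ 0.669 -0.216  0.021] [ 0.73  -0.155  0.094] [ 0.696 -0.183  0.05 ]
top [336.014 121.429]
4 140 [ 0.677 -0.358  0.021] [ 0.73  -0.313  0.039] [ 0.704 -0.335  0.029]
top [342.782 175.164]
5 298 [ 0.461 -0.405  0.02 ] [ 0.557 -0.288  0.171] [ 0.504 -0.344  0.053]
top [279.91  173.762]
6 122 [ 0.471 -0.153  0.021] [ 0.536 -0.1    0.092] [ 0.52  -0.137  0.067]
top [294.088 212.121]
9 91 [ 0.363 -0.215  0.02 ] [ 0.397 -0.155  0.034] [ 0.38  -0.186  0.025]
scene [153.496 254.74 ]
1 990 [ 0.462 -0.408  0.02 ] [ 0.561 -0.292  0.169] [ 0.519 -0.353  0.047]
scene [203.348 230.034]
2 89 [ 0.369 -0.217  0.02 ] [ 0.404 -0.161  0.031] [ 0.387 -0.19   0.025]
scene [230.276 242.472]
3 525 [ 0.472 -0.159  0.021] [ 0.541 -0.1    0.089] [ 0.524 -0.128  0.062]
scene [224.748 302.222]
4 504 [ 0.687 -0.222  0.021] [ 0.736 -0.16   0.098] [ 0.718 -0.193  0.047]
scene [167.224 319.316]
5 313 [ 0.678 -0.361  0.02 ] [ 0.753 -0.316  0.036] [ 0.717 -0.34   0.03 ]
scene [109.527 317.698]
6 334 [ 0.74  -0.5    0.127] [ 0.8   -0.37   0.164] [ 0.782 -0.465  0.149]
```

View pics/b.png

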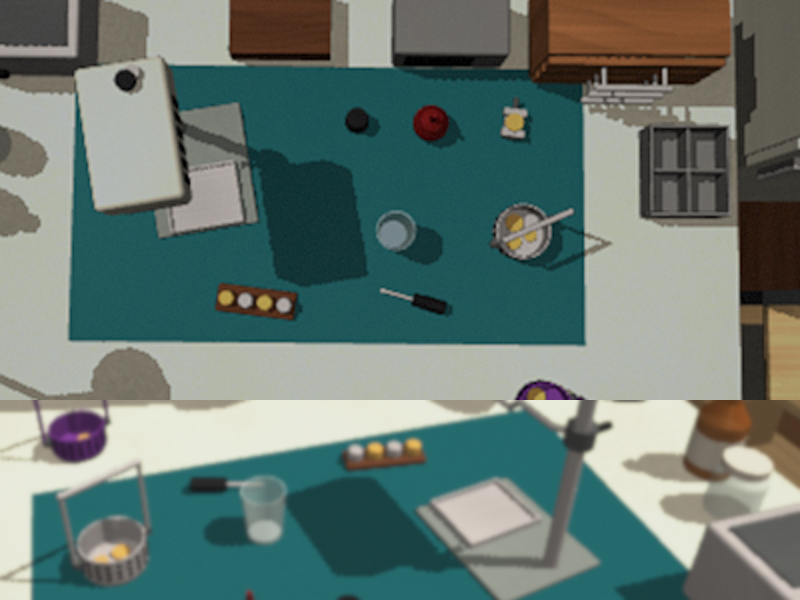

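View pics/c.png

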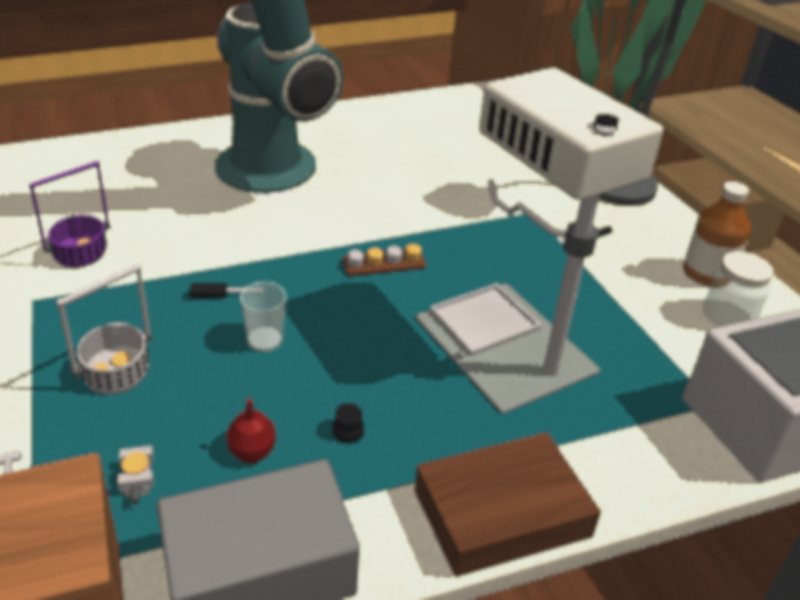

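Run:
```python
from h import *
np.set_printoptions(precision=4,suppress=True)
t=np.load("top0.npz");s=np.load("scene0.npz")
for n,A in(("top",t),("scene",s)):
    W=A["W"]; m=(W[...,0]>.42)&(W[...,0]<.6)&(W[...,1]<-.25)&(W[...,1]>-.45)&(W[...,2]>.14)&(W[...,2]<.19)
    P=W[m];c=np.median(P,0);u,sv,vt=np.linalg.svd(P[:,:2]-P[:,:2].mean(0));d=vt[0];q=(P[:,:2]-P[:,:2].mean(0))@d
    print(n,len(P),P.mean(0),"dir",d,np.degrees(np.arctan2(d[1],d[0])),q.min(),q.max(),"mid",P[:,:2].mean(0)+d*(q.min()+q.max())/2,"zmax",P[:,2].max())
    m=(W[...,0]>.42)&(W[...,0]<.6)&(W[...,1]<-.25)&(W[...,1]>-.45)&(W[...,2]>.042)&(W[...,2]<.058)
    print("rim",len(W[m]),cv2.minEnclosingCircle(W[m][:,:2].astype(np.float32)))
W=t["W"];rgb=t["rgb"].astype(int)
m=(W[...,0]>.4)&(W[...,0]<.8)&(W[...,1]>.03)&(W[...,1]<.4)&(W[...,2]<.03)&(W[...,2]>.004)&(abs(rgb[...,0]-rgb[...,1])<25)&(rgb[...,0]>90)
print("foot",cv2.minAreaRect(W[m][:,:2].astype(np.float32)),m.sum())
# mast+hook from scene in stand frame
W=s["W"];ex=np.array([-.171,.985]);ey=-np.array([.985,.171]);o=np.array([.567,.216])
S=np.stack([(W[...,:2]-o)@ex,(W[...,:2]-o)@ey,W[...,2]],-1)
m=(abs(S[...,0]-.02)<.03)&(abs(S[...,1]+.13)<.04)&(S[...,2]>.05)&(S[...,2]<.17); print("mast",m.sum(),np.median(S[m],0))
m=(abs(S[...,0])<.03)&(S[...,1]>-.11)&(S[...,1]<.06)&(S[...,2]>.12)&(S[...,2]<.30)
vv,uu=np.where(m)
for y in np.arange(-.1,.06,.01):
    k=m&(abs(S[...,1]-y)<.005)
    if k.any(): print(round(y,3),k.sum(),np.median(S[k],0),S[k][:,2].max())
```

```text
top 120 [ 0.5073 -0.3455  0.164 ] dir [-0.4033  0.9151] 113.78558943124013 -0.06421938522342882 0.06068014784000762 mid [ 0.508  -0.3472] zmax 0.17126909734342302
rim 101 ((0.5071572661399841, -0.34519389271736145), 0.06003351882100105)
scene 194 [ 0.513  -0.3513  0.1621] dir [ 0.4062 -0.9138] -66.03296357166184 -0.06503107501605293 0.06074119263261682 mid [ 0.5122 -0.3494] zmax 0.1687447666162509
rim 280 ((0.5112847089767456, -0.35003599524497986), 0.060917437076568604)
foot ((0.6183248162269592, 0.22551852464675903), (0.21876664459705353, 0.17766228318214417), 9.909370422363281) 1730
mast 279 [ 0.0111 -0.1373  0.1118]
-0.1 13 [-0.0042 -0.0999  0.2441] 0.2459420622147935
-0.09 11 [-0.005  -0.0907  0.2445] 0.24678879129441447
-0.08 13 [-0.0044 -0.0804  0.2438] 0.24632963740420855
-0.07 10 [-0.0042 -0.0693  0.2426] 0.2455927171855742
-0.06 12 [-0.0047 -0.0607  0.2434] 0.2464446182593291
-0.05 10 [-0.0044 -0.0495  0.2431] 0.24662287775368677
-0.04 10 [-0.0042 -0.0405  0.2437] 0.24501587296339314
-0.03 15 [-0.0043 -0.033   0.2374] 0.24647849046892623
-0.02 11 [-0.0049 -0.022   0.2231] 0.23130068068469323
-0.01 10 [-0.005  -0.0104  0.224 ] 0.22554142933140314
-0.0 9 [-0.0042 -0.0008  0.2228] 0.22599434707714103
0.01 12 [-0.0048  0.0087  0.2243] 0.23062412214761766
0.02 22 [-0.0038  0.0199  0.2327] 0.24548273939683707
0.03 11 [-0.0046  0.028   0.2441] 0.24655000886278858
```

>>> {"name": "jog_arm", "arguments": {"motion": [{"turn": 0.125,"dx": -0.5,"dy": 1.8},{"turn": 0.125,"dx": -0.5,"dy": 1.8},{"turn": 0.125,"dx": -0.5,"dy": 1.8},{"turn": 0.125,"dx": -0.5,"dy": 1.8},{"turn": 0.125,"dx": -0.5,"dy": 1.8},{"turn": 0.125,"dx": -0.5,"dy": 1.8},{"turn": 0.125,"dx": -0.5,"dy": 1.8},{"turn": 0.125,"dx": -0.5,"dy": 1.8},{"turn": 0.125,"dx": -0.5,"dy": 1.8},{"turn": 0.125,"dx": -0.5,"dy": 1.8},{"turn": 0.125,"dx": -0.5,"dy": 1.8},{"turn": 0.125,"dx": -0.5,"dy": 1.8}], "fingers": 5}}

```text
validation failed for argument at $.mo...
```

>>> {"name": "jog_arm", "arguments": {"motion": [{"turn": 0.07,"dx": -0.7,"dy": 2.4},{"dx": -0.7,"dy": 2.4},{"dx": -0.7,"dy": 2.4},{"dx": -0.7,"dy": 2.4},{"dx": -0.7,"dy": 2.4},{"dx": -0.7,"dy": 2.4},{"dx": -0.7,"dy": 2.4},{"dx": -0.7,"dy": 2.4}]}}

```text
validation failed for argument at $.mo...
```

```bash
cat >> h.py <<'E'
from scipy.spatial.transform import Rotation as Ro
np.set_printoptions(precision=4,suppress=True)
def st():
    s=bot.read_state();R=Ro.from_rotvec(s["tcp_rot"]).as_matrix()
    print("t",s["time"],"q",s["q"],"p",s["tool_pos"],"w",s["width"],"F",s["wrist_force"],"\nX",R[:,0],"Y",R[:,1],"Z",R[:,2],"lean",np.degrees(np.arccos(-R[2,2])))
    return s,R
E
python3 -c "from h import *;st()"
```

```text
t 0.15 q [-1.3299  0.2646  1.6051 -0.      1.2737 -0.0369] p [ 0.185  -0.6485  0.2038] w 0.99914802622043 F [ 0.2207 -0.2956  0.5484] 
X [0.9617 0.2742 0.0001] Y [ 0.2742 -0.9617 -0.0018] Z [-0.0004  0.0018 -1.    ] lean 0.10577154481663562
```

>>> {"name": "jog_arm", "arguments": {"motion": [{"dx": -0.5,"dy": 1.8,"dz": 0,"turn": 0.125}], "fingers": 5}}

```text
time: 0.23
tool_pos: [0.1805, -0.6328, 0.204]
tcp_rot: [3.077, 0.629, 0.0]
wrist_force: [-0.4, 0.2, -0.5]
width: 0.882
```

All four numbers are needed in every row.

>>> {"name": "jog_arm", "arguments": {"motion": [{"dx": -0.5,"dy": 1.8,"dz": 0,"turn": 0.125},{"dx": -0.5,"dy": 1.8,"dz": 0,"turn": 0.125},{"dx": -0.5,"dy": 1.8,"dz": 0,"turn": 0.125},{"dx": -0.5,"dy": 1.8,"dz": 0,"turn": 0.125},{"dx": -0.5,"dy": 1.8,"dz": 0,"turn": 0.125},{"dx": -0.5,"dy": 1.8,"dz": 0,"turn": 0.125},{"dx": -0.5,"dy": 1.8,"dz": 0,"turn": 0.125},{"dx": -0.5,"dy": 1.8,"dz": 0,"turn": 0.125},{"dx": -0.5,"dy": 1.8,"dz": 0,"turn": 0.125},{"dx": -0.5,"dy": 1.8,"dz": 0,"turn": 0.125},{"dx": -0.5,"dy": 1.8,"dz": 0,"turn": 0.125}]}}

```text
time: 1.15
tool_pos: [0.1248, -0.4319, 0.2045]
tcp_rot: [-1.972, -2.445, -0.001]
wrist_force: [-0.5, 0.3, 0.7]
width: 0.587
```

>>> {"name": "jog_arm", "arguments": {"motion": [{"dx": -0.7,"dy": 2.4,"dz": 0,"turn": 0.07},{"dx": -0.7,"dy": 2.4,"dz": 0,"turn": 0},{"dx": -0.7,"dy": 2.4,"dz": 0,"turn": 0},{"dx": -0.7,"dy": 2.4,"dz": 0,"turn": 0},{"dx": -0.7,"dy": 2.4,"dz": 0,"turn": 0},{"dx": -0.7,"dy": 2.4,"dz": 0,"turn": 0}]}}

```text
time: 1.65
tool_pos: [0.0827, -0.2876, 0.2044]
tcp_rot: [-1.893, -2.507, -0.001]
wrist_force: [-1.1, 0.1, -0.0]
width: 0.584
```

```bash
python3 -c "from h import *;st()"
```

```text
t 1.65 q [-1.3739 -0.5224  2.2989 -0.      1.3658 -1.651 ] p [ 0.0827 -0.2876  0.2044] w 0.5840976713094856 F [-1.1194  0.12   -0.0248] 
X [-0.2736  0.9619  0.0006] Y [0.9619 0.2736 0.    ] Z [-0.0002  0.0006 -1.    ] lean 0.037025945546469256
```

>>> {"name": "jog_arm", "arguments": {"motion": [{"dx": -0.7,"dy": 2.4,"dz": 0,"turn": 0},{"dx": -0.7,"dy": 2.4,"dz": 0,"turn": 0},{"dx": -0.7,"dy": 2.4,"dz": 0,"turn": 0}]}}

```text
time: 1.9
tool_pos: [0.0618, -0.2157, 0.2044]
tcp_rot: [-1.893, -2.507, -0.0]
wrist_force: [0.6, 1.2, 0.2]
width: 0.589
```

```bash
python3 -c "from h import *;st()"
```

```text
t 1.9 q [-1.4029 -0.727   2.3941 -0.0001  1.4749 -1.6802] p [ 0.0618 -0.2157  0.2044] w 0.5885517951254746 F [0.5951 1.1791 0.1798] 
X [-0.2738  0.9618  0.0005] Y [0.9618 0.2738 0.    ] Z [-0.0001  0.0005 -1.    ] lean 0.026797747187581808
```

Run:
```python
from h import *
for n in("top","scene"):
    W=np.load(n+"0.npz")["W"];x,y,z=[W[...,i] for i in range(3)]
    r=np.hypot(x,y);a=np.degrees(np.arctan2(y,x))
    for lo in range(-80,41,15):
        m=(r<1.2)&(a>=lo)&(a<lo+15)&(r>.3)&(z<1.2)
        if m.any():
            k=m&(z>.25); print(n,lo,m.sum(),"maxz",z[m].max(), k.sum(), r[k].min() if k.any() else None)
```

```text
top -80 16738 maxz 0.7490311791945986 7811 0.30006948742926726
top -65 9351 maxz 0.734095166049261 464 0.3000107534656572
top -50 14706 maxz 0.1939621331763974 0 None
top -35 11961 maxz 0.17220489681835338 0 None
top -20 8666 maxz 0.10040805027719911 0 None
top -5 8193 maxz 0.06265378216626688 0 None
top 10 10366 maxz 0.41093285426395343 2478 0.5552057424726885
top 25 10977 maxz 0.40095953809438606 1153 0.5654656043102231
top 40 9900 maxz 0.17737583847332075 0 None
scene -80 9884 maxz 0.6854008774706969 6546 0.30015036773339093
scene -65 6450 maxz 0.681953765899979 276 0.3010120523230636
scene -50 9491 maxz 0.1687447666162509 0 None
scene -35 15347 maxz 0.16838197266672503 0 None
scene -20 11829 maxz 0.09773649830377033 0 None
scene -5 12442 maxz 0.05764267251166416 0 None
scene 10 16469 maxz 0.40645794166415317 3661 0.5568495292553861
scene 25 10816 maxz 0.3945619606001116 443 0.5714420383240884
scene 40 7575 maxz 0.1745923918312301 0 None
```

>>> {"name": "jog_arm", "arguments": {"motion": [{"dx": 2.5,"dy": -0.8,"dz": 1.8,"turn": -0.095},{"dx": 2.5,"dy": -0.8,"dz": 1.8,"turn": -0.095},{"dx": 3.3,"dy": -0.8,"dz": 1.8,"turn": -0.095},{"dx": 3.3,"dy": -0.8,"dz": 1.8,"turn": -0.095},{"dx": 3.3,"dy": -0.8,"dz": 1.8,"turn": -0.095},{"dx": 3.3,"dy": -0.8,"dz": 1.8,"turn": -0.095},{"dx": 3.3,"dy": -0.8,"dz": 1.8,"turn": -0.095},{"dx": 3.3,"dy": -0.8,"dz": 1.8,"turn": -0.095},{"dx": 3.3,"dy": -0.8,"dz": 1.8,"turn": -0.095},{"dx": 3.3,"dy": -0.8,"dz": 1.8,"turn": -0.095},{"dx": 3.3,"dy": -0.8,"dz": 1.8,"turn": -0.095},{"dx": 3.3,"dy": -0.8,"dz": 1.8,"turn": -0.095}]}}

```text
time: 2.9
tool_pos: [0.4401, -0.3122, 0.4191]
tcp_rot: [-2.943, -1.099, 0.001]
wrist_force: [-0.1, -0.4, 0.0]
width: 0.585
```

>>> {"name": "jog_arm", "arguments": {"motion": [{"dx": 3.5,"dy": -0.8,"dz": 0.2,"turn": -0.095},{"dx": 3.5,"dy": -0.8,"dz": 0.2,"turn": -0.095},{"dx": 3.5,"dy": -0.8,"dz": 0.2,"turn": -0.095},{"dx": 3.5,"dy": -0.8,"dz": 0.2,"turn": -0.095},{"dx": 3.5,"dy": -0.8,"dz": 0.2,"turn": -0.095},{"dx": 3.5,"dy": -0.8,"dz": 0.2,"turn": -0.095},{"dx": 3.5,"dy": -0.8,"dz": 0.2,"turn": -0.095},{"dx": 3.5,"dy": -0.8,"dz": 0.2,"turn": -0.095},{"dx": 3.5,"dy": -0.8,"dz": 0.2,"turn": -0.095},{"dx": 3.5,"dy": -0.8,"dz": 0.2,"turn": -0.095},{"dx": 3.5,"dy": -0.8,"dz": 0.2,"turn": -0.095},{"dx": 3.5,"dy": -0.8,"dz": 0.2,"turn": -0.095}]}}

```text
time: 3.9
tool_pos: [0.8333, -0.397, 0.4114]
tcp_rot: [3.074, -0.646, 0.006]
wrist_force: [-1.6, -0.7, -5.8]
width: 0.585
```

```bash
python3 -c "from h import *;st()"
```

```text
t 3.9 q [-0.4717  0.8789  0.3151  0.0001  1.9436  1.5133] p [ 0.8333 -0.397   0.4114] w 0.5854353834910084 F [-1.5729 -0.745  -5.8447] 
X [ 0.9155 -0.4024  0.004 ] Y [-0.4024 -0.9155  0.0001] Z [ 0.0036 -0.0017 -1.    ] lean 0.2290408814965972
```

>>> {"name": "jog_arm", "arguments": {"motion": [{"dx": 3.5,"dy": -1.5,"dz": 0,"turn": 0},{"dx": 3.5,"dy": -1.5,"dz": 0,"turn": 0},{"dx": 3.5,"dy": -1.5,"dz": 0,"turn": 0}]}}

```text
time: 4.15
tool_pos: [0.878, -0.4133, 0.3848]
tcp_rot: [3.053, -0.634, 0.133]
wrist_force: [-0.2, 0.1, 0.6]
width: 0.583
```

```bash
python3 -c "from h import *;st()"
```

```text
t 4.15 q [-0.4663  0.9108  0.3121  0.0017  1.8307  1.5143] p [ 0.878  -0.4133  0.3848] w 0.5829969982652318 F [-0.2167  0.1044  0.5538] 
X [ 0.9139 -0.3963  0.0879] Y [-0.3981 -0.9173  0.0034] Z [ 0.0793 -0.0381 -0.9961] lean 5.04481007721935
```

>>> {"name": "jog_arm", "arguments": {"motion": [{"dx": 3.6,"dy": -1.6,"dz": 1.2,"turn": 0},{"dx": 3.6,"dy": -1.6,"dz": 1.2,"turn": 0},{"dx": 3.6,"dy": -1.6,"dz": 1.2,"turn": 0},{"dx": 3.6,"dy": -1.6,"dz": 1.2,"turn": 0},{"dx": 3.6,"dy": -1.6,"dz": 1.2,"turn": 0},{"dx": 3.6,"dy": -1.6,"dz": 1.2,"turn": 0}]}}

```text
time: 4.65
tool_pos: [0.9471, -0.4411, 0.3716]
tcp_rot: [2.994, -0.622, 0.383]
wrist_force: [0.5, -1.0, -0.7]
width: 0.587
```

```bash
python3 -c "from h import *;st()"
```

```text
t 4.65 q [-0.4616  0.936   0.3125  0.0051  1.6371  1.5198] p [ 0.9471 -0.4411  0.3716] w 0.5868226449808502 F [ 0.4969 -0.9578 -0.6814] 
X [ 0.8878 -0.3843  0.2532] Y [-0.3991 -0.9169  0.0081] Z [ 0.229  -0.1082 -0.9674] lean 14.672322731169343
```

>>> {"name": "jog_arm", "arguments": {"motion": [{"dx": 3.4,"dy": -1.5,"dz": 1.8,"turn": 0},{"dx": 3.4,"dy": -1.5,"dz": 1.8,"turn": 0},{"dx": 3.4,"dy": -1.5,"dz": 1.8,"turn": 0},{"dx": 3.4,"dy": -1.5,"dz": 1.8,"turn": 0},{"dx": 3.4,"dy": -1.5,"dz": 1.8,"turn": 0},{"dx": 3.4,"dy": -1.5,"dz": 1.8,"turn": 0},{"dx": 3.4,"dy": -1.5,"dz": 1.8,"turn": 0},{"dx": 3.4,"dy": -1.5,"dz": 1.8,"turn": 0},{"dx": 3.4,"dy": -1.5,"dz": 1.8,"turn": 0},{"dx": 3.4,"dy": -1.5,"dz": 1.8,"turn": 0}]}}

```text
time: 5.48
tool_pos: [1.0404, -0.4775, 0.4123]
tcp_rot: [2.851, -0.592, 0.792]
wrist_force: [0.3, 0.5, 0.2]
width: 0.588
```

```bash
python3 -c "from h import *;st()"
```

```text
t 5.4833 q [-0.4552  0.9374  0.3125  0.0099  1.3464  1.5253] p [ 1.0404 -0.4775  0.4123] w 0.588271973511863 F [0.2875 0.546  0.1679] 
X [ 0.7861 -0.3365  0.5185] Y [-0.4014 -0.9158  0.0142] Z [ 0.4701 -0.2193 -0.8549] lean 31.24611860248885
```

>>> {"name": "jog_arm", "arguments": {"motion": [{"dx": 3.4,"dy": -1.5,"dz": 1.8,"turn": 0},{"dx": 3.4,"dy": -1.5,"dz": 1.8,"turn": 0},{"dx": 3.4,"dy": -1.5,"dz": 1.8,"turn": 0},{"dx": 3.4,"dy": -1.5,"dz": 1.8,"turn": 0},{"dx": 3.4,"dy": -1.5,"dz": 1.8,"turn": 0}]}}

```text
time: 5.9
tool_pos: [1.0852, -0.4955, 0.4344]
tcp_rot: [2.761, -0.572, 0.985]
wrist_force: [-0.3, -0.6, -0.2]
width: 0.582
```

>>> {"name": "jog_arm", "arguments": {"motion": [{"dx": -3.5,"dy": 0.2,"dz": 0,"turn": 0},{"dx": -3.5,"dy": 0.2,"dz": 0,"turn": 0},{"dx": -3.5,"dy": 0.2,"dz": 0,"turn": 0},{"dx": -3.0,"dy": 0.2,"dz": 0,"turn": 0.1},{"dx": -3.0,"dy": 0.2,"dz": 0,"turn": 0.1},{"dx": -3.0,"dy": 0.2,"dz": 0,"turn": 0.1},{"dx": -3.0,"dy": 0.2,"dz": 0,"turn": 0.1},{"dx": -3.0,"dy": 0.2,"dz": 0,"turn": 0.1},{"dx": -3.0,"dy": 0.2,"dz": 0,"turn": 0.1}]}}

```text
time: 6.65
tool_pos: [0.8085, -0.4781, 0.4365]
tcp_rot: [-2.897, -0.285, -1.043]
wrist_force: [-0.1, -0.7, -0.1]
width: 0.585
```

```bash
python3 -c "from h import *;st()"
```

```text
t 6.65 q [-0.7669  0.4159  1.1437  0.5843  1.194   0.4963] p [ 0.8085 -0.4781  0.4365] w 0.5848919703401162 F [-0.1138 -0.7085 -0.0816] 
X [0.7556 0.1562 0.6361] Y [ 0.1892 -0.9818  0.0163] Z [ 0.6271  0.108  -0.7714] lean 39.51801350824933
```

>>> {"name": "jog_arm", "arguments": {"motion": [{"dx": -1.4,"dy": 0.1,"dz": -0.7,"turn": 0.1},{"dx": -1.4,"dy": 0.1,"dz": -0.7,"turn": 0.1},{"dx": -1.4,"dy": 0.1,"dz": -0.7,"turn": 0.1},{"dx": -1.4,"dy": 0.1,"dz": -0.7,"turn": 0.1},{"dx": -1.4,"dy": 0.1,"dz": -0.7,"turn": 0.1},{"dx": -1.4,"dy": 0.1,"dz": -0.7,"turn": 0.1},{"dx": -1.4,"dy": 0.1,"dz": -0.7,"turn": 0.1},{"dx": -1.4,"dy": 0.1,"dz": -0.7,"turn": 0.1},{"dx": -1.4,"dy": 0.1,"dz": -0.7,"turn": 0.1},{"dx": -1.4,"dy": 0.1,"dz": -0.7,"turn": 0.1},{"dx": -1.4,"dy": 0.1,"dz": -0.7,"turn": 0.1},{"dx": -1.4,"dy": 0.1,"dz": -0.7,"turn": 0.1}]}}

```text
time: 7.65
tool_pos: [0.6415, -0.4672, 0.3512]
tcp_rot: [-2.004, -1.679, -0.735]
wrist_force: [-0.2, 0.9, 0.2]
width: 0.584
```

>>> {"name": "jog_arm", "arguments": {"motion": [{"dx": -1.4,"dy": 0.1,"dz": -0.7,"turn": 0.1},{"dx": -1.4,"dy": 0.1,"dz": -0.7,"turn": 0.1},{"dx": -1.4,"dy": 0.1,"dz": -0.7,"turn": 0.1},{"dx": -1.4,"dy": 0.1,"dz": -0.7,"turn": 0.1},{"dx": -1.4,"dy": 0.1,"dz": -0.7,"turn": 0.1},{"dx": -1.4,"dy": 0.1,"dz": -0.7,"turn": 0.1},{"dx": 0,"dy": 0,"dz": 0,"turn": 0}]}}

```text
time: 8.23
tool_pos: [0.5587, -0.4593, 0.3079]
tcp_rot: [-1.367, -2.117, -0.511]
wrist_force: [-0.0, 1.0, 0.0]
width: 0.586
```

Run:
```python
from h import *
s,R=st()
rgb,d,W,i=grab("wrist");save("w1",rgb);np.savez("w1.npz",rgb=rgb,W=W)
m=(W[...,0]>.4)&(W[...,0]<.62)&(W[...,1]<-.22)&(W[...,1]>-.46)&(W[...,2]>.145)&(W[...,2]<.18)
P=W[m];print(len(P))
if len(P):
    c=P[:,:2].mean(0);d=np.linalg.svd(P[:,:2]-c,full_matrices=False)[2][0];q=(P[:,:2]-c)@d;print(P.mean(0),d,np.degrees(np.arctan2(d[1],d[0])),q.min(),q.max(),"mid",c+d*(q.min()+q.max())/2)
```

```text
t 8.2333 q [-0.8324  0.8223  0.7543  0.2673  2.2127 -1.1678] p [ 0.5587 -0.4593  0.3079] w 0.5860067296331478 F [-0.0268  1.0113  0.046 ] 
X [-0.3213  0.6989  0.639 ] Y [0.9135 0.4065 0.0147] Z [-0.2495  0.5885 -0.7691] lean 39.73114827913959
881
[ 0.5115 -0.3567  0.1636] [ 0.4027 -0.9153] -66.25109279115593 -0.06920405319504194 0.05575831595332457 mid [ 0.5087 -0.3505]
```

View pics/w1.png

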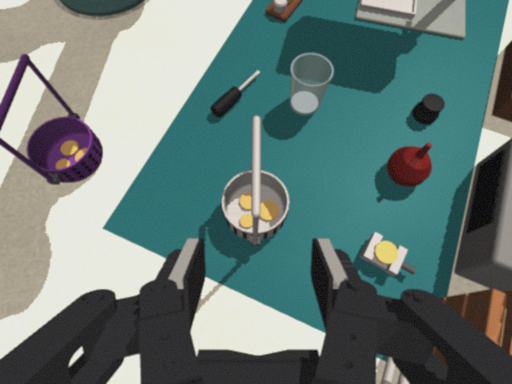

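>>> {"name": "jog_arm", "arguments": {"motion": [{"dx": -0.5,"dy": 1.1,"dz": -2.0,"turn": 0},{"dx": -0.5,"dy": 1.1,"dz": -2.0,"turn": 0},{"dx": -0.5,"dy": 1.1,"dz": -2.0,"turn": 0},{"dx": -0.5,"dy": 1.1,"dz": -2.0,"turn": 0},{"dx": -0.5,"dy": 1.1,"dz": -2.0,"turn": 0},{"dx": -0.5,"dy": 1.0,"dz": -2.0,"turn": 0},{"dx": -0.4,"dy": 1.0,"dz": -2.0,"turn": 0},{"dx": -0.4,"dy": 1.0,"dz": -2.2,"turn": 0},{"dx": 0,"dy": 0,"dz": 0,"turn": 0}]}}

```text
time: 9.03
tool_pos: [0.5187, -0.3728, 0.1445]
tcp_rot: [-1.374, -2.11, -0.515]
wrist_force: [0.2, -0.3, -1.5]
width: 0.586
```

Run:
```python
from h import *
s,R=st()
rgb,d,W,i=grab("wrist");save("w2",rgb)
P=(W-s["tool_pos"])@R   # tool frame
m=(W[...,2]>.145)&(W[...,2]<.18)&(abs(P[...,1])<.015)&(abs(P[...,0])<.15)
Q=P[m];print(len(Q),np.median(Q,0));
for x in np.arange(-.06,.1,.01):
    k=abs(Q[:,0]-x)<.005
    if k.any():print(round(x,2),k.sum(),np.median(Q[k],0))
w=W[m];c=w[:,:2].mean(0);q=(w[:,:2]-c)@np.array([-.404,.915]);print(w.mean(0),w[q.argmax()],w[q.argmin()])
```

```text
t 9.0333 q [-0.8006  0.6947  1.2605  0.2461  1.8398 -1.2318] p [ 0.5187 -0.3728  0.1445] w 0.586491106904852 F [ 0.1866 -0.3417 -1.4743] 
X [-0.3146  0.6998  0.6414] Y [0.9165 0.3998 0.0133] Z [-0.2471  0.592  -0.7671] lean 39.90539117107164
3971 [ 0.0214 -0.     -0.0074]
-0.02 106 [-0.0164  0.0003 -0.0369]
-0.01 559 [-0.01    0.0003 -0.0335]
0.0 541 [-0.0002 -0.0001 -0.0254]
0.01 484 [ 0.0098 -0.     -0.0171]
0.02 455 [ 0.0199  0.     -0.0086]
0.03 410 [ 0.0298  0.0001 -0.0003]
0.04 376 [0.0398 0.0001 0.008 ]
0.05 352 [ 0.0498 -0.0004  0.0165]
0.06 319 [ 0.0599 -0.0003  0.0247]
0.07 302 [ 0.0698 -0.0003  0.0333]
0.08 67 [ 0.0764 -0.0003  0.038 ]
[ 0.5123 -0.3587  0.1639] [ 0.4829 -0.295   0.1638] [ 0.5341 -0.4077  0.1611]
```

View pics/w2.png

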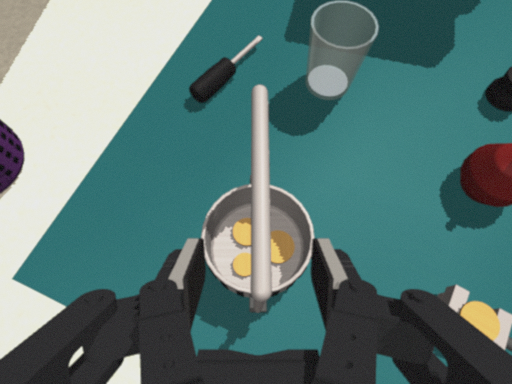

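>>> {"name": "jog_arm", "arguments": {"motion": [{"dx": 0,"dy": 0,"dz": 0,"turn": 0},{"dx": 0,"dy": 0,"dz": 0,"turn": 0},{"dx": 0,"dy": 0,"dz": 0,"turn": 0},{"dx": 0,"dy": 0,"dz": 0,"turn": 0},{"dx": 0,"dy": 0,"dz": 0,"turn": 0},{"dx": 0,"dy": 0,"dz": 0,"turn": 0},{"dx": 0,"dy": 0,"dz": 0,"turn": 0},{"dx": 0,"dy": 0,"dz": 0,"turn": 0}], "fingers": 0, "grip_force": 80}}

```text
time: 9.75
tool_pos: [0.521, -0.3761, 0.1495]
tcp_rot: [-1.374, -2.121, -0.513]
wrist_force: [1.6, -3.5, 4.0]
width: -0.003
```

>>> {"name": "jog_arm", "arguments": {"motion": [{"dx": 0,"dy": 0,"dz": 0.4,"turn": 0},{"dx": 0,"dy": 0,"dz": 0.8,"turn": 0},{"dx": 0,"dy": 0,"dz": 1.2,"turn": 0},{"dx": 0,"dy": 0,"dz": 1.6,"turn": 0},{"dx": 0,"dy": 0,"dz": 1.6,"turn": 0},{"dx": 0,"dy": 0,"dz": 1.6,"turn": 0},{"dx": 0,"dy": 0,"dz": 1.6,"turn": 0},{"dx": 0,"dy": 0,"dz": 1.4,"turn": 0},{"dx": 0,"dy": 0,"dz": 0.8,"turn": 0},{"dx": 0,"dy": 0,"dz": 0.2,"turn": 0},{"dx": 0,"dy": 0,"dz": 0,"turn": 0},{"dx": 0,"dy": 0,"dz": 0,"turn": 0}]}}

```text
time: 10.75
tool_pos: [0.5204, -0.3754, 0.2599]
tcp_rot: [-1.373, -2.118, -0.513]
wrist_force: [-0.2, -0.2, 0.4]
width: -0.002
```

```bash
cat >> h.py <<'E'
def bar(s,R):
    rgb,d,W,i=grab("wrist"); P=(W-s["tool_pos"])@R
    m=(abs(P[...,1])<.015)&(P[...,0]>.012)&(P[...,0]<.12)&(P[...,2]>-.03)&(P[...,2]<.06)
    w=W[m];c=w.mean(0);v=np.linalg.svd(w-c,full_matrices=False)[2][0];v=v*np.sign(v[1]);q=(w-c)@v
    far=c+v*np.percentile(q,99.5)
    print("bar dir",v,"yaw",np.degrees(np.arctan2(v[1],v[0])),"pitch",np.degrees(np.arcsin(v[2])),"far end",far,"mid(surface)",far-.0605*v)
    return rgb,W
E
python3 - <<'E'
from h import *
s,R=st();rgb,W=bar(s,R);save("w3",rgb)
E
```

```text
t 10.75 q [-0.8006  0.6254  1.1537  0.2599  2.0044 -1.19  ] p [ 0.5204 -0.3754  0.2599] w -0.0020324194194512642 F [-0.1824 -0.1962  0.4321] 
X [-0.32    0.7018  0.6365] Y [0.9152 0.4028 0.016 ] Z [-0.2451  0.5876 -0.7711] lean 39.54294710569987h.py:21: RuntimeWarning: Mean of empty slice.
  w=W[m];c=w.mean(0);v=np.linalg.svd(w-c,full_matrices=False)[2][0];v=v*np.sign(v[1]);q=(w-c)@v
  ret = um.true_divide(
Traceback (most recent call last):
  File "h.py", line 21, in bar
    w=W[m];c=w.mean(0);v=np.linalg.svd(w-c,full_matrices=False)[2][0];v=v*np.sign(v[1]);q=(w-c)@v
                         ~~~~~~~~~~~~~~~~~~~~~~~~~~~~~~~~~~~~~~~~~^^^
IndexError: index 0 is out of bounds for axis 0 with size 0
```

Run:
```python
from h import *
s,R=st();rgb,d,W,i=grab("wrist");save("w4",rgb)
m=(W[...,0]>.4)&(W[...,0]<.62)&(W[...,1]<-.22)&(W[...,1]>-.46)&(W[...,2]>.145)&(W[...,2]<.18)
P=W[m];print(len(P))
c=P.mean(0);d=np.linalg.svd(P-c,full_matrices=False)[2][0];q=(P-c)@d;print(c,d,np.degrees(np.arctan2(d[1],d[0])),q.min(),q.max(),"mid",c+d*(q.min()+q.max())/2)
```

```text
t 10.8 q [-0.8006  0.626   1.1542  0.2599  2.0044 -1.1901] p [ 0.5203 -0.3753  0.2594] w 0.0012827343279091488 F [-0.037   0.5196 -0.3023] 
X [-0.3196  0.7013  0.6372] Y [0.9152 0.4027 0.0157] Z [-0.2456  0.5882 -0.7705] lean 39.59822656412984
765
[ 0.4982 -0.3263  0.1637] [ 0.4033 -0.9151 -0.0037] -66.216920413469 -0.035921212620182705 0.030320158096889566 mid [ 0.497  -0.3238  0.1637]
```

View pics/w4.png

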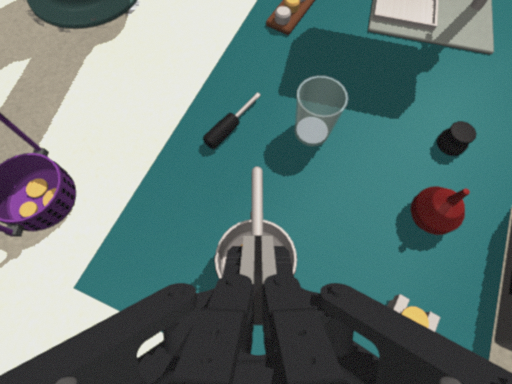

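Run:
```python
from h import *
s,R=st();rgb,d,W,i=grab("wrist");P=(W-s["tool_pos"])@R
np.savez("w5.npz",rgb=rgb,W=W,P=P)
f=384/2/np.tan(np.radians(i["vertical_fov"])/2)
Rc=np.array(i["R"]);tc=np.array(i["t"])
for z in(0,-.019,-.054):
    c=Rc@(s["tool_pos"]+R@[0,0,z])+tc;print(z,i["cx"]+f*c[0]/c[2],i["cy"]+f*c[1]/c[2])
for v in range(200,300,6): print(v,P[v,246],P[v,258],P[v,270])
save("w5",cv2.resize(rgb[140:340,160:360],(600,600),interpolation=cv2.INTER_CUBIC))
```

```text
t 10.85 q [-0.8006  0.6262  1.1543  0.2599  2.0044 -1.19  ] p [ 0.5202 -0.3752  0.2592] w 0.0014728646724579406 F [-0.5834  0.1733  0.4344] 
X [-0.3194  0.7011  0.6375] Y [0.9152 0.4027 0.0156] Z [-0.2458  0.5884 -0.7703] lean 39.621050154796386
0 259.77592537454115 231.50257507236094
-0.019 260.07442373960015 246.9491590703373
-0.054 260.8409361999289 286.61436494718623
200 [-0.0725 -0.0172  0.2743] [-0.0176 -0.0007  0.1088] [-0.0721  0.0167  0.2732]
206 [-0.0791 -0.0171  0.2675] [-0.0212 -0.0007  0.103 ] [-0.0799  0.0166  0.2697]
212 [-0.0863 -0.017   0.2629] [-0.0258 -0.0007  0.1001] [-0.0865  0.0165  0.2633]
218 [-0.0935 -0.0169  0.2582] [-0.03   -0.0007  0.0969] [-0.0937  0.0164  0.2587]
224 [-0.0831 -0.0153  0.2117] [-0.0342 -0.0007  0.0934] [-0.0806  0.0142  0.2055]
230 [-0.0995 -0.0161  0.2308] [-0.0384 -0.0007  0.0903] [-0.0963  0.0151  0.2233]
236 [ 0.0111 -0.0066 -0.0301] [ 0.0112 -0.0011 -0.0305] [ 0.0112  0.0044 -0.0305]
242 [ 0.0117 -0.0063 -0.0377] [ 0.0113 -0.0011 -0.037 ] [ 0.0112  0.0042 -0.0367]
248 [ 0.0114 -0.0061 -0.043 ] [ 0.011  -0.0011 -0.0421] [ 0.0117  0.0039 -0.0435]
254 [ 0.0115 -0.006  -0.0484] [ 0.0114 -0.0011 -0.0483] [ 0.0112  0.0038 -0.048 ]
260 [ 0.0113 -0.0058 -0.0531] [ 0.0122 -0.0011 -0.0547] [ 0.0114  0.0036 -0.0532]
266 [ 0.0107 -0.0057 -0.0566] [ 0.0112 -0.0011 -0.0575] [ 0.0111  0.0034 -0.0574]
272 [ 0.0114 -0.0055 -0.0622] [ 0.0118 -0.0012 -0.0628] [ 0.0116  0.0032 -0.0625]
278 [ 0.0127 -0.0053 -0.0684] [ 0.0098 -0.0012 -0.0636] [ 0.0124  0.003  -0.0679]
284 [ 0.0122 -0.0052 -0.0712] [ 0.007  -0.0012 -0.0632] [ 0.0126  0.0028 -0.0719]
290 [ 0.0128 -0.0051 -0.0757] [ 0.0043 -0.0012 -0.0628] [ 0.0128  0.0027 -0.0756]
296 [ 0.012  -0.005  -0.0778] [ 0.0022 -0.0012 -0.0635] [ 0.0119  0.0026 -0.0777]
```

View pics/w5.png

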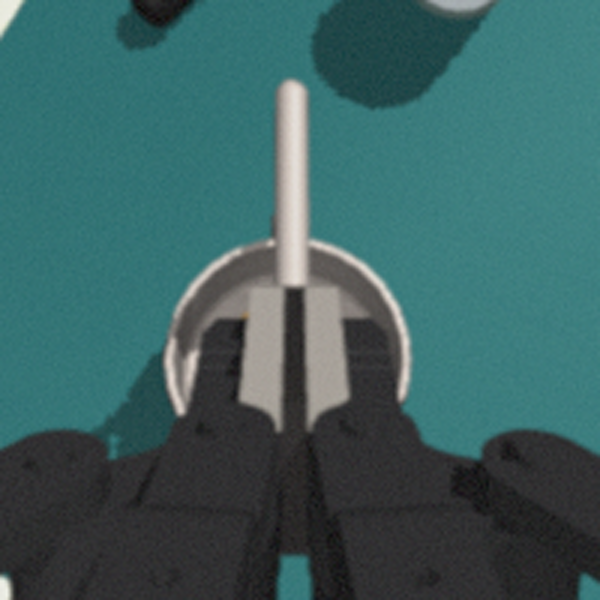

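>>> {"name": "jog_arm", "arguments": {"motion": [{"dx": 0,"dy": 0,"dz": 0,"turn": 0},{"dx": 0,"dy": 0,"dz": 0,"turn": 0},{"dx": 0,"dy": 0,"dz": 0,"turn": 0},{"dx": 0,"dy": 0,"dz": 0,"turn": 0}], "fingers": 3.5}}

```text
time: 11.23
tool_pos: [0.5205, -0.3755, 0.2604]
tcp_rot: [-1.373, -2.119, -0.513]
wrist_force: [0.7, -0.7, -0.1]
width: 0.412
```

Run:
```python
from h import *
s,R=st();rgb,d,W,i=grab("wrist");P=(W-s["tool_pos"])@R
np.savez("w6.npz",rgb=rgb,W=W,P=P)
m=np.isfinite(P[...,2])&(P[...,2]<-.01)
for u in (200,212,218,224,230,236,242,258,275,281,290):
    vs=np.where(m[:,u])[0]; v=vs[0]; print(u,"tip row",v,P[v,u],P[min(v+6,383),u], "last",P[380,u])
for v in range(250,384,12): print(v,P[v,258],rgb[v,258])
rgb5=np.load("w5.npz");print([ (v,rgb5["P"][v,258],rgb5["rgb"][v,258]) for v in (290,310,322,328,334)])
```

```text
t 11.2333 q [-0.8006  0.6252  1.1529  0.2601  2.0048 -1.19  ] p [ 0.5205 -0.3755  0.2604] w 0.41153614804187 F [ 0.7058 -0.7295 -0.0752] 
X [-0.3203  0.7019  0.6361] Y [0.9152 0.4028 0.0164] Z [-0.2447  0.5874 -0.7714] lean 39.5192512138232
200 tip row 247 [ 0.0076 -0.0271 -0.0344] [ 0.0116 -0.0246 -0.0477] last [ 0.0175 -0.0132 -0.1149]
212 tip row 236 [ 0.0112 -0.0221 -0.0304] [ 0.0109 -0.0213 -0.0361] last [ 0.0115 -0.0117 -0.1092]
218 tip row 236 [ 0.0109 -0.0194 -0.0297] [ 0.0106 -0.0188 -0.0355] last [ 0.0126 -0.0102 -0.1103]
224 tip row 349 [ 0.0113 -0.0099 -0.0996] [ 0.0105 -0.0098 -0.1008] last [ 0.0115 -0.009  -0.1092]
230 tip row 350 [ 0.0095 -0.0086 -0.098 ] [ 0.0106 -0.0083 -0.1012] last [ 0.0107 -0.0077 -0.1085]
236 tip row 351 [ 0.0108 -0.0069 -0.0997] [ 0.0103 -0.0068 -0.1012] last [ 0.0114 -0.0063 -0.1092]
242 tip row 352 [ 0.0096 -0.0054 -0.0988] [ 0.0113 -0.0052 -0.1025] last [ 0.0113 -0.0049 -0.1091]
258 tip row 355 [ 0.0099 -0.0012 -0.1002] [ 0.0111 -0.0012 -0.1033] last [ 0.0111 -0.0013 -0.1089]
275 tip row 352 [ 0.0105  0.0031 -0.0998] [ 0.0107  0.003  -0.102 ]
[... 437 characters left out ...]
220 211 205]
310 [-0.1402 -0.0006  0.1198] [90 88 85]
322 [-0.1979 -0.0005  0.1741] [ 60 123 126]
334 [-0.2073 -0.0005  0.1641] [ 55 120 120]
346 [-0.2195 -0.0005  0.1579] [ 55 119 121]
358 [ 0.0105 -0.0012 -0.1018] [49 49 49]
370 [ 0.0113 -0.0013 -0.1062] [46 46 49]
382 [ 0.0121 -0.0013 -0.1104] [42 44 46]
[(290, array([ 0.0043, -0.0012, -0.0628]), array([45, 43, 45], dtype=uint8)), (310, array([-0.0035, -0.0012, -0.0639]), array([36, 37, 37], dtype=uint8)), (322, array([-0.0087, -0.0012, -0.0641]), array([34, 30, 31], dtype=uint8)), (328, array([-0.2025, -0.0005,  0.169 ]), array([ 52, 120, 123], dtype=uint8)), (334, array([-0.2076, -0.0005,  0.1645]), array([ 55, 123, 123], dtype=uint8))]
```

>>> {"name": "jog_arm", "arguments": {"motion": [{"dx": -0.1,"dy": 0.2,"dz": -2.0,"turn": 0},{"dx": -0.1,"dy": 0.2,"dz": -2.0,"turn": 0},{"dx": -0.1,"dy": 0.3,"dz": -2.0,"turn": 0},{"dx": -0.1,"dy": 0.3,"dz": -2.0,"turn": 0},{"dx": -0.1,"dy": 0.3,"dz": -2.0,"turn": 0},{"dx": -0.1,"dy": 0.2,"dz": -2.0,"turn": 0},{"dx": 0,"dy": 0.2,"dz": -1.6,"turn": 0},{"dx": 0,"dy": 0,"dz": 0,"turn": 0},{"dx": 0,"dy": 0,"dz": 0,"turn": 0}]}}

```text
time: 12.03
tool_pos: [0.5141, -0.3579, 0.1238]
tcp_rot: [-1.372, -2.117, -0.513]
wrist_force: [0.4, -0.6, 0.6]
width: 0.409
```

```bash
cat > h2.py <<'E'
from h import *
def bar(save_as=None):
    s,R=st(); rgb,d,W,i=grab("wrist"); P=(W-s["tool_pos"])@R
    b=(rgb.min(-1)>110)&(abs(P[...,1])<.02)&(P[...,0]>-.01)&(P[...,0]<.13)&(P[...,2]>-.08)&(P[...,2]<.06)&(W[...,2]>.1)
    b&=~((P[...,2]<-.02)&(abs(P[...,1])>.006))
    w=W[b];c=np.median(w,0);v=np.linalg.svd(w-w.mean(0),full_matrices=False)[2][0];v=v*np.sign(v[1]);q=(w-c)@v
    far=c+v*np.percentile(q,99.7); mid=far-.061*v; mid[2]-=.004
    print(len(w),"dir",v,"yaw",np.degrees(np.arctan2(v[1],v[0])),"pitch",np.degrees(np.arcsin(v[2])),"far",far,"mid",mid,"mid-tcp",mid-s["tool_pos"],"in tool",(mid-s["tool_pos"])@R)
    if save_as: save(save_as,rgb)
    return s,R,rgb,W,mid,v
E
python3 -c "from h2 import *;bar()"
```

```text
t 12.0333 q [-0.7915  0.683   1.3174  0.2471  1.7898 -1.2394] p [ 0.5141 -0.3579  0.1238] w 0.4089798034677307 F [ 0.3533 -0.6182  0.5569] 
X [-0.3195  0.7008  0.6378] Y [0.9151 0.4029 0.0157] Z [-0.246   0.5887 -0.77  ] lean 39.64447177020281
4717 dir [-0.4025  0.9154 -0.0001] yaw 113.73411022279525 pitch -0.0034886726504033388 far [ 0.4848 -0.2952  0.1642] mid [ 0.5093 -0.351   0.1602] mid-tcp [-0.0048  0.0069  0.0364] in tool [ 0.0296 -0.001  -0.0228]
```

>>> {"name": "jog_arm", "arguments": {"motion": [{"dx": 0,"dy": 0,"dz": 0,"turn": 0},{"dx": 0,"dy": 0,"dz": 0,"turn": 0},{"dx": 0,"dy": 0,"dz": 0,"turn": 0},{"dx": 0,"dy": 0,"dz": 0,"turn": 0},{"dx": 0,"dy": 0,"dz": 0,"turn": 0},{"dx": 0,"dy": 0,"dz": 0,"turn": 0}], "fingers": 0, "grip_force": 80}}

```text
time: 12.58
tool_pos: [0.5151, -0.3595, 0.1264]
tcp_rot: [-1.375, -2.122, -0.512]
wrist_force: [-0.7, -2.6, 5.5]
width: 0.088
```

>>> {"name": "jog_arm", "arguments": {"motion": [{"dx": 0,"dy": 0,"dz": 0.2,"turn": 0},{"dx": 0,"dy": 0,"dz": 0.6,"turn": 0},{"dx": 0,"dy": 0,"dz": 0.6,"turn": 0},{"dx": 0,"dy": 0,"dz": 0.3,"turn": 0},{"dx": 0,"dy": 0,"dz": 0,"turn": 0}]}}

```text
time: 13.0
tool_pos: [0.515, -0.3588, 0.1425]
tcp_rot: [-1.374, -2.12, -0.513]
wrist_force: [-0.5, -1.1, -2.2]
width: 0.091
```

```bash
python3 -c "from h2 import *;bar('w7')"
```

```text
t 13.0 q [-0.7914  0.6669  1.3054  0.2484  1.8128 -1.2333] p [ 0.515  -0.3588  0.1425] w 0.09134973213932165 F [-0.5371 -1.0741 -2.1803] 
X [-0.3213  0.7027  0.6348] Y [0.9151 0.4029 0.0171] Z [-0.2437  0.5864 -0.7725] lean 39.4205630576881
4199 dir [-0.4049  0.914  -0.0245] yaw 113.89093594841786 pitch -1.4023152732022006 far [ 0.4848 -0.2945  0.1787] mid [ 0.5095 -0.3503  0.1762] mid-tcp [-0.0056  0.0085  0.0337] in tool [ 0.0291 -0.0011 -0.0197]
```

>>> {"name": "jog_arm", "arguments": {"motion": [{"dx": 0,"dy": 0.3,"dz": 0.5,"turn": -0.02},{"dx": 0,"dy": 0.6,"dz": 1.0,"turn": -0.02},{"dx": 0,"dy": 1.0,"dz": 1.5,"turn": -0.02},{"dx": 0,"dy": 1.5,"dz": 1.5,"turn": -0.02},{"dx": 0,"dy": 2.0,"dz": 1.5,"turn": -0.02},{"dx": 0,"dy": 2.5,"dz": 1.5,"turn": -0.02},{"dx": 0,"dy": 2.5,"dz": 1.5,"turn": -0.02},{"dx": 0,"dy": 2.5,"dz": 1.4,"turn": -0.02},{"dx": 0,"dy": 2.5,"dz": 1.0,"turn": -0.02},{"dx": -0.1,"dy": 2.5,"dz": 0.7,"turn": -0.02},{"dx": -0.2,"dy": 2.5,"dz": 0.3,"turn": -0.02},{"dx": -0.3,"dy": 2.5,"dz": 0,"turn": -0.02}]}}

```text
time: 14.05
tool_pos: [0.5086, -0.1282, 0.2677]
tcp_rot: [-1.641, -1.965, -0.608]
wrist_force: [0.2, -0.5, -2.2]
width: 0.091
```

>>> {"name": "jog_arm", "arguments": {"motion": [{"dx": -0.3,"dy": 2.6,"dz": 0,"turn": 0},{"dx": -0.3,"dy": 2.6,"dz": 0,"turn": 0},{"dx": -0.3,"dy": 2.6,"dz": 0,"turn": 0},{"dx": -0.3,"dy": 2.6,"dz": 0,"turn": 0},{"dx": -0.3,"dy": 2.6,"dz": 0,"turn": 0},{"dx": -0.3,"dy": 2.6,"dz": 0,"turn": 0},{"dx": -0.3,"dy": 2.6,"dz": 0,"turn": 0},{"dx": -0.2,"dy": 2.5,"dz": 0,"turn": 0},{"dx": -0.2,"dy": 2.0,"dz": 0,"turn": 0},{"dx": 0,"dy": 1.5,"dz": 0,"turn": 0},{"dx": 0,"dy": 0.5,"dz": 0,"turn": 0},{"dx": 0,"dy": 0,"dz": 0,"turn": 0}]}}

```text
time: 15.05
tool_pos: [0.4826, 0.1185, 0.2662]
tcp_rot: [-1.636, -1.966, -0.606]
wrist_force: [0.1, -0.1, -2.4]
width: 0.089
```

Run:
```python
from h2 import *
s,R,rgb,W,mid,v=bar('w8')
for n in("wrist","scene","top"):
    r,d,W,i=grab(n);np.savez(n+"8.npz",rgb=r,W=W)
    if n!="wrist": 
        ex=np.array([-.171,.985]);ey=-np.array([.985,.171]);o=np.array([.569,.213])
    else: save("w8",r)
a=np.load("scene8.npz")["rgb"];save("s8",cv2.resize(a[90:300,220:500],(800,600),interpolation=cv2.INTER_CUBIC))
```

```text
t 15.05 q [-0.2675  0.0109  1.9352  0.6192  1.531  -0.5833] p [0.4826 0.1185 0.2662] w 0.08940550802481866 F [ 0.0904 -0.0713 -2.3853] 
X [-0.1459  0.758   0.6358] Y [0.9844 0.1753 0.0169] Z [-0.0987  0.6283 -0.7717] lean 39.4948870301555
3891 dir [-0.1724  0.9848 -0.0228] yaw 99.93054189505177 pitch -1.3066889020257604 far [0.4687 0.1878 0.3027] mid [0.4792 0.1277 0.3   ] mid-tcp [-0.0034  0.0092  0.0338] in tool [ 0.029  -0.0012 -0.02  ]
```

View pics/s8.png

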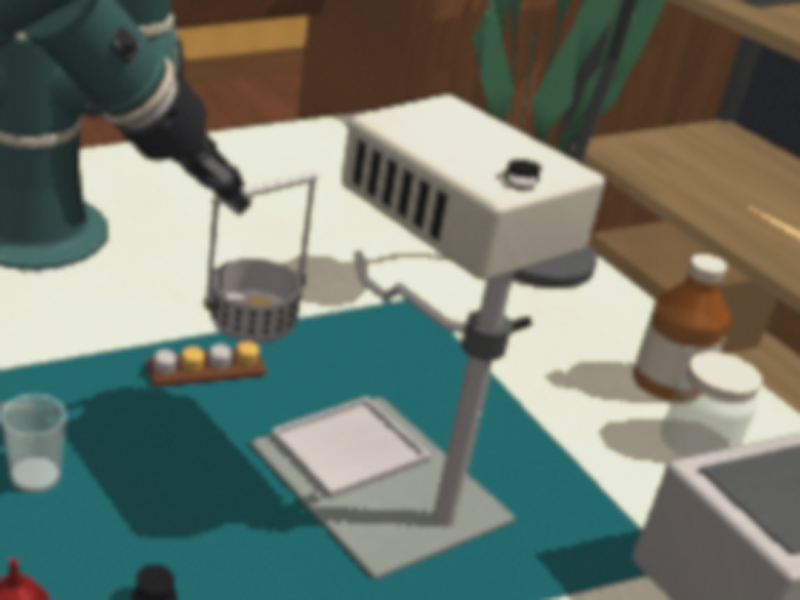

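Run:
```python
from h2 import *
ex=np.array([-.171,.985]);ey=-np.array([.985,.171]);o=np.array([.569,.213])
for n in("scene","wrist","top"):
    A=np.load(n+"8.npz");W=A["W"]
    S=np.stack([(W[...,:2]-o)@ex,(W[...,:2]-o)@ey,W[...,2]],-1)
    b=(abs(S[...,1]-.1)<.03)&(S[...,2]>.292)&(S[...,2]<.315)&(S[...,0]>-.1)&(S[...,0]<.0)&(A["rgb"].min(-1)>100)
    if b.any(): print(n,"bar",b.sum(),np.median(S[b],0),"x",S[b][:,0].min(),np.percentile(S[b][:,0],99))
    h=(abs(S[...,0])<.03)&(S[...,1]>-.1)&(S[...,1]<.05)&(S[...,2]>.195)&(S[...,2]<.28)
    for y in np.arange(-.06,.05,.01):
        k=h&(abs(S[...,1]-y)<.005)
        if k.sum()>3: print(n,"hook",round(y,3),k.sum(),np.median(S[k],0),S[k][:,2].max())
```

```text
scene bar 93 [-0.0515  0.0986  0.3036] x -0.09878561115317085 -0.009865575819132269
scene hook -0.06 11 [-0.0011 -0.0599  0.2432] 0.24749192151564095
scene hook -0.05 11 [-0.0014 -0.0486  0.2429] 0.24610900896798962
scene hook -0.04 10 [-0.001 -0.04   0.243] 0.24660978214833315
scene hook -0.03 15 [-0.0017 -0.0299  0.2381] 0.24527130143919867
scene hook -0.02 10 [-0.0019 -0.021   0.2247] 0.23672277383018905
scene hook -0.01 11 [-0.0016 -0.0107  0.2238] 0.22639485888533267
scene hook 0.0 10 [-0.0001  0.0006  0.2235] 0.2271925641205235
scene hook 0.01 11 [-0.0012  0.0115  0.2234] 0.2281094669827169
scene hook 0.02 20 [-0.0001  0.0201  0.2324] 0.2414657792549669
scene hook 0.03 14 [-0.0013  0.03    0.2433] 0.24760684149074122
wrist bar 3560 [-0.0662  0.1028  0.3037] x -0.09998943013739811 -0.009811393663887398
wrist hook -0.06 192 [-0.0006 -0.06    0.2427] 0.2448009470306411
wrist hook -0.05 177 [-0.0005 -0.0497  0.2428] 0.24486824197104162
wrist hook -0.04 187 [-0.0003 -0.04    0.2425] 0.24447635593581296
wrist hook -0.03 250 [-0.0004 -0.0291  0.2414] 0.24499725177013087
wrist hook -0.02 301 [-0.0002 -0.0203  0.2303] 0.2408487556666059
wrist hook -0.01 179 [-0.0001 -0.0102  0.2227] 0.22756586898381295
wrist hook 0.0 166 [-0.0001 -0.0001  0.2225] 0.22504283914913314
wrist hook 0.01 166 [-0.0004  0.0102  0.2226] 0.22446052668499736
wrist hook 0.02 149 [-0.0018  0.0207  0.2253] 0.23663724464120087
wrist hook 0.03 203 [-0.0017  0.0305  0.2397] 0.24643000668869475
wrist hook 0.04 68 [0.0004 0.0364 0.243 ] 0.24566307091677958
top bar 94 [-0.0575  0.1012  0.3034] x -0.09863829434796051 -0.007275713470297506
```

>>> {"name": "jog_arm", "arguments": {"motion": [{"dx": -0.1,"dy": 0.5,"dz": -0.3,"turn": 0},{"dx": -0.2,"dy": 1.2,"dz": -0.6,"turn": 0},{"dx": -0.3,"dy": 1.6,"dz": -0.7,"turn": 0},{"dx": -0.3,"dy": 1.6,"dz": -0.7,"turn": 0},{"dx": -0.2,"dy": 1.3,"dz": -0.5,"turn": 0},{"dx": -0.1,"dy": 0.6,"dz": -0.1,"turn": 0},{"dx": 0,"dy": 0,"dz": 0,"turn": 0},{"dx": 0,"dy": 0,"dz": 0,"turn": 0}]}}

```text
time: 15.92
tool_pos: [0.4715, 0.1857, 0.2366]
tcp_rot: [-1.637, -1.965, -0.606]
wrist_force: [-0.7, 0.6, -1.4]
width: 0.089
```

```bash
cat >> h2.py <<'E'
ex=np.array([-.171,.985]);ey=-np.array([.985,.171]);o=np.array([.569,.213])
def rel():
    r=bar();m=r[4][:2]-o;print("stand xy",m@ex,m@ey,"z",r[4][2]);return r
E
python3 -c "from h2 import *;rel()"
```

```text
t 15.9167 q [-0.1455 -0.0068  2.0099  0.6617  1.418  -0.5263] p [0.4715 0.1857 0.2366] w 0.0887394705878003 F [-0.7186  0.6177 -1.4159] 
X [-0.1452  0.7582  0.6357] Y [0.9845 0.1746 0.0166] Z [-0.0984  0.6282 -0.7718] lean 39.484524553382435
3948 dir [-0.174   0.9844 -0.0246] yaw 100.02308512237127 pitch -1.409170991919729 far [0.4575 0.2548 0.2729] mid [0.4681 0.1947 0.2704] mid-tcp [-0.0034  0.009   0.0339] in tool [ 0.0288 -0.0012 -0.0201]
stand xy -0.0007373623793010386 0.10250193532379999 z 0.27044632315387174
```

>>> {"name": "jog_arm", "arguments": {"motion": [{"dx": 0.6,"dy": 0.1,"dz": 0,"turn": 0},{"dx": 1.2,"dy": 0.2,"dz": 0,"turn": 0},{"dx": 1.5,"dy": 0.3,"dz": 0,"turn": 0},{"dx": 1.5,"dy": 0.3,"dz": 0,"turn": 0},{"dx": 1.5,"dy": 0.3,"dz": 0,"turn": 0},{"dx": 1.5,"dy": 0.3,"dz": 0,"turn": 0},{"dx": 1.3,"dy": 0.2,"dz": 0,"turn": 0},{"dx": 0.7,"dy": 0.1,"dz": 0,"turn": 0},{"dx": 0.2,"dy": 0,"dz": 0,"turn": 0},{"dx": 0,"dy": 0,"dz": 0,"turn": 0},{"dx": 0,"dy": 0,"dz": 0,"turn": 0}]}}

```text
time: 16.88
tool_pos: [0.5713, 0.2032, 0.2364]
tcp_rot: [-1.638, -1.964, -0.605]
wrist_force: [-0.3, -0.1, -2.4]
width: 0.084
```

```bash
python3 -c "
from h2 import *
r=rel();save('w9',r[2])"
```

```text
t 16.8833 q [-0.0932  0.1795  1.8082  0.6758  1.4008 -0.4777] p [0.5713 0.2032 0.2364] w 0.08445165123416608 F [-0.3459 -0.111  -2.4203] 
X [-0.144   0.7582  0.6359] Y [0.9847 0.1738 0.0157] Z [-0.0986  0.6284 -0.7716] lean 39.504373143388676
1852 dir [-0.1245  0.6483 -0.7511] yaw 100.87512008330437 pitch -48.690009597055315 far [0.5656 0.2247 0.2301] mid [0.5732 0.1851 0.2719] mid-tcp [ 0.0018 -0.0181  0.0355] in tool [ 0.0086 -0.0008 -0.039 ]
stand xy -0.028178954822349958 0.0006520686144112968 z 0.2719098863614222
```

View pics/w9.png

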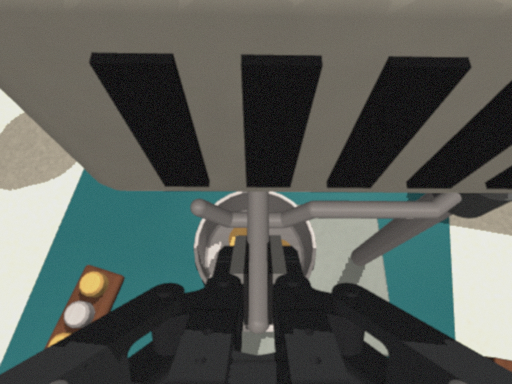

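>>> {"name": "jog_arm", "arguments": {"motion": [{"dx": 0,"dy": 0,"dz": -0.4,"turn": 0},{"dx": 0,"dy": 0,"dz": -0.6,"turn": 0},{"dx": 0,"dy": 0,"dz": -0.6,"turn": 0},{"dx": 0,"dy": 0,"dz": -0.6,"turn": 0},{"dx": 0,"dy": 0,"dz": -0.5,"turn": 0},{"dx": 0,"dy": 0,"dz": -0.4,"turn": 0},{"dx": 0,"dy": 0,"dz": -0.2,"turn": 0},{"dx": 0,"dy": 0,"dz": 0,"turn": 0},{"dx": 0,"dy": 0,"dz": 0,"turn": 0}]}}

```text
time: 17.68
tool_pos: [0.5716, 0.2035, 0.2035]
tcp_rot: [-1.638, -1.964, -0.606]
wrist_force: [-0.4, -0.2, -1.8]
width: 0.09
```

>>> {"name": "jog_arm", "arguments": {"motion": [{"dx": 0,"dy": 0,"dz": -0.1,"turn": 0},{"dx": 0,"dy": 0,"dz": -0.1,"turn": 0},{"dx": 0,"dy": 0,"dz": -0.1,"turn": 0},{"dx": 0,"dy": 0,"dz": 0,"turn": 0},{"dx": 0,"dy": 0,"dz": 0,"turn": 0}]}}

```text
time: 18.1
tool_pos: [0.5716, 0.2034, 0.2006]
tcp_rot: [-1.638, -1.964, -0.606]
wrist_force: [-0.0, -1.3, -2.3]
width: 0.086
```

>>> {"name": "jog_arm", "arguments": {"motion": [{"dx": 0,"dy": 0,"dz": -0.1,"turn": 0},{"dx": 0,"dy": 0,"dz": -0.1,"turn": 0},{"dx": 0,"dy": 0,"dz": 0,"turn": 0},{"dx": 0,"dy": 0,"dz": 0,"turn": 0}]}}

```text
time: 18.43
tool_pos: [0.5715, 0.2035, 0.1985]
tcp_rot: [-1.638, -1.964, -0.606]
wrist_force: [0.2, 0.8, -0.8]
width: 0.088
```

>>> {"name": "jog_arm", "arguments": {"motion": [{"dx": 0,"dy": 0,"dz": -0.1,"turn": 0},{"dx": 0,"dy": 0,"dz": 0,"turn": 0},{"dx": 0,"dy": 0,"dz": 0,"turn": 0}]}}

```text
time: 18.68
tool_pos: [0.5715, 0.2034, 0.1975]
tcp_rot: [-1.638, -1.964, -0.606]
wrist_force: [-0.4, -0.1, -1.3]
width: 0.091
```

>>> {"name": "jog_arm", "arguments": {"motion": [{"dx": 0,"dy": 0,"dz": -0.05,"turn": 0},{"dx": 0,"dy": 0,"dz": 0,"turn": 0},{"dx": 0,"dy": 0,"dz": 0,"turn": 0}]}}

```text
time: 18.93
tool_pos: [0.5716, 0.2035, 0.1971]
tcp_rot: [-1.638, -1.964, -0.606]
wrist_force: [0.5, -0.0, -2.3]
width: 0.087
```

Not in contact yet; go on in small steps.

>>> {"name": "jog_arm", "arguments": {"motion": [{"dx": 0,"dy": 0,"dz": -0.1,"turn": 0},{"dx": 0,"dy": 0,"dz": 0,"turn": 0},{"dx": 0,"dy": 0,"dz": 0,"turn": 0}]}}

```text
time: 19.18
tool_pos: [0.5715, 0.2034, 0.196]
tcp_rot: [-1.638, -1.964, -0.606]
wrist_force: [-0.3, 0.3, -1.2]
width: 0.085
```

>>> {"name": "jog_arm", "arguments": {"motion": [{"dx": 0,"dy": 0,"dz": -0.1,"turn": 0},{"dx": 0,"dy": 0,"dz": 0,"turn": 0},{"dx": 0,"dy": 0,"dz": 0,"turn": 0}]}}

```text
time: 19.43
tool_pos: [0.5715, 0.2034, 0.195]
tcp_rot: [-1.638, -1.964, -0.606]
wrist_force: [0.3, -0.0, -3.1]
width: 0.091
```

>>> {"name": "jog_arm", "arguments": {"motion": [{"dx": 0,"dy": 0,"dz": -0.1,"turn": 0},{"dx": 0,"dy": 0,"dz": 0,"turn": 0},{"dx": 0,"dy": 0,"dz": 0,"turn": 0}]}}

```text
time: 19.68
tool_pos: [0.5717, 0.2035, 0.1946]
tcp_rot: [-1.638, -1.964, -0.607]
wrist_force: [-0.9, 0.3, -0.8]
width: 0.089
```

>>> {"name": "jog_arm", "arguments": {"motion": [{"dx": 0,"dy": 0,"dz": 0,"turn": 0}]}}

```text
time: 19.77
tool_pos: [0.5717, 0.2035, 0.1945]
tcp_rot: [-1.638, -1.964, -0.607]
wrist_force: [-0.6, -1.6, -0.0]
width: 0.084
```

Run:
```python
from h2 import *
F=[];T=[]
for k in range(4):
    s=bot.read_state();F.append(s["wrist_force"]);T.append(s["torque"]);r,d,W,i=grab("wrist")
print(s["tool_pos"],np.array(F),np.mean(T,0))
S=np.stack([(W[...,:2]-o)@ex,(W[...,:2]-o)@ey,W[...,2]],-1)
# trough rod beside the bar and bar near x=+-12
for nm,m in(("rod",(abs(S[...,0])<.004)&(abs(abs(S[...,1])-.012)<.004)),("barL",(abs(S[...,0]+.012)<.005)&(abs(S[...,1])<.004)),("barR",(abs(S[...,0]-.012)<.005)&(abs(S[...,1])<.004)),("barmid",(abs(S[...,0])<.004)&(abs(S[...,1])<.003))):
    z=S[m][:,2];z=z[z>.19];print(nm,len(z),np.percentile(z,[10,50,90]) if len(z) else "")
```

```text
[0.5717 0.2035 0.1945] [[-0.5501 -1.6475 -0.0184]
 [-0.2242 -0.4211  0.8465]
 [-0.4305 -1.1294  0.7319]
 [-0.9153 -1.2553  1.6573]] [-0.296   0.0651  0.0977]
rod 561 [0.2195 0.2228 0.2245]
barL 380 [0.2309 0.2324 0.2333]
barR 303 [0.231  0.2327 0.2336]
barmid 206 [0.2317 0.2327 0.2335]
```

>>> {"name": "jog_arm", "arguments": {"motion": [{"dx": 0,"dy": 0,"dz": 0,"turn": 0},{"dx": 0,"dy": 0,"dz": 0,"turn": 0},{"dx": 0,"dy": 0,"dz": 0,"turn": 0},{"dx": 0,"dy": 0,"dz": 0,"turn": 0},{"dx": 0,"dy": 0,"dz": 0,"turn": 0},{"dx": 0,"dy": 0,"dz": 0,"turn": 0}], "fingers": 3.5, "grip_force": 20}}

```text
time: 20.47
tool_pos: [0.5716, 0.2035, 0.1941]
tcp_rot: [-1.638, -1.964, -0.606]
wrist_force: [-0.4, 0.1, 0.7]
width: 0.412
```

Run:
```python
from h2 import *
st();r,d,W,i=grab("wrist");P=None
s=np.stack([(W[...,:2]-o)@ex,(W[...,:2]-o)@ey,W[...,2]],-1)
m=(r.min(-1)>60)&(abs(s[...,1])<.008)&(s[...,2]>.225)&(s[...,2]<.26)&(s[...,0]<-.01)&(s[...,0]>-.07)
for x in (-.06,-.05,-.04,-.03,-.02,-.012):
    k=m&(abs(s[...,0]-x)<.004)
    if k.any():print(x,k.sum(),np.median(s[k],0))
save("w10",r)
```

```text
t 20.4667 q [-0.0929  0.2172  1.8462  0.6859  1.3411 -0.5266] p [0.5716 0.2035 0.1941] w 0.41172353703653375 F [-0.401   0.0619  0.6761] 
X [-0.1444  0.7582  0.6359] Y [0.9847 0.1737 0.0165] Z [-0.0979  0.6285 -0.7716] lean 39.49972855150261
-0.06 346 [-0.0586  0.0008  0.2305]
-0.05 498 [-0.05    0.001   0.2311]
-0.04 462 [-0.0401  0.0009  0.2314]
-0.03 423 [-0.0302  0.0008  0.2316]
-0.02 392 [-0.02    0.0009  0.2318]
-0.012 281 [-0.0129  0.0009  0.2321]
```

View pics/w10.png

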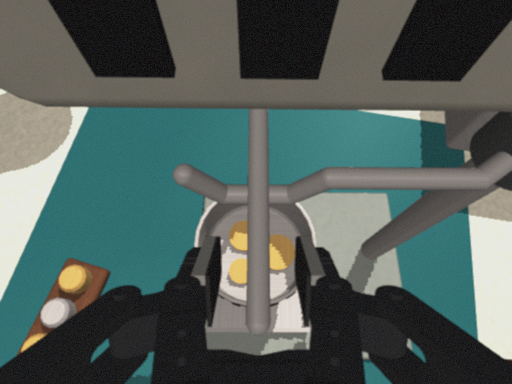

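>>> {"name": "jog_arm", "arguments": {"motion": [{"dx": 0.1,"dy": -0.3,"dz": 0.4,"turn": 0},{"dx": 0.1,"dy": -0.7,"dz": 0.8,"turn": 0},{"dx": 0.1,"dy": -0.7,"dz": 0.8,"turn": 0},{"dx": 0.1,"dy": -0.9,"dz": 1.0,"turn": 0},{"dx": 0.2,"dy": -1.1,"dz": 1.2,"turn": 0},{"dx": 0.2,"dy": -1.3,"dz": 1.3,"turn": 0},{"dx": 0.2,"dy": -1.5,"dz": 1.3,"turn": 0},{"dx": 0,"dy": -2.0,"dz": 1.0,"turn": 0},{"dx": 0,"dy": -2.0,"dz": 0.5,"turn": 0},{"dx": 0,"dy": -2.0,"dz": 0,"turn": 0},{"dx": 0,"dy": -1.0,"dz": 0,"turn": 0},{"dx": 0,"dy": 0,"dz": 0,"turn": 0}]}}

```text
time: 21.52
tool_pos: [0.5823, 0.0658, 0.2779]
tcp_rot: [-1.642, -1.963, -0.608]
wrist_force: [0.1, 0.5, -0.5]
width: 0.411
```

Run:
```python
from h2 import *
st()
def m():
    r,d,W,i=grab("wrist");S=np.stack([(W[...,:2]-o)@ex,(W[...,:2]-o)@ey,W[...,2]],-1)
    k=(abs(S[...,1])<.015)&(S[...,2]>.226)&(S[...,2]<.25)&(S[...,0]<-.008)&(S[...,0]>-.08)
    q=S[k];v=np.linalg.svd(q-q.mean(0),full_matrices=False)[2][0];print(len(q),"end",q[:,0].min(),"mean",q.mean(0),"dir",v*np.sign(v[0]))
m()
for _ in range(4): viewer.read_camera("top")
m()
a,d,W,i=grab("scene");save("s11",cv2.resize(a[90:300,220:500],(800,600),interpolation=cv2.INTER_CUBIC))
t0=np.load("top0.npz")
```

```text
t 21.5167 q [-0.306   0.2073  1.6958  0.6067  1.5833 -0.5849] p [0.5823 0.0658 0.2779] w 0.4110881134609633 F [ 0.0812  0.5211 -0.4725] 
X [-0.1428  0.7593  0.6348] Y [0.9852 0.1707 0.0175] Z [-0.095   0.6279 -0.7724] lean 39.426298636390726
698 end -0.0624946762151306 mean [-0.0373  0.001   0.2315] dir [ 0.9995 -0.0038  0.0321]
716 end -0.06288603419068745 mean [-0.0369  0.001   0.2315] dir [0.9996 0.0028 0.0281]
```

View pics/s11.png

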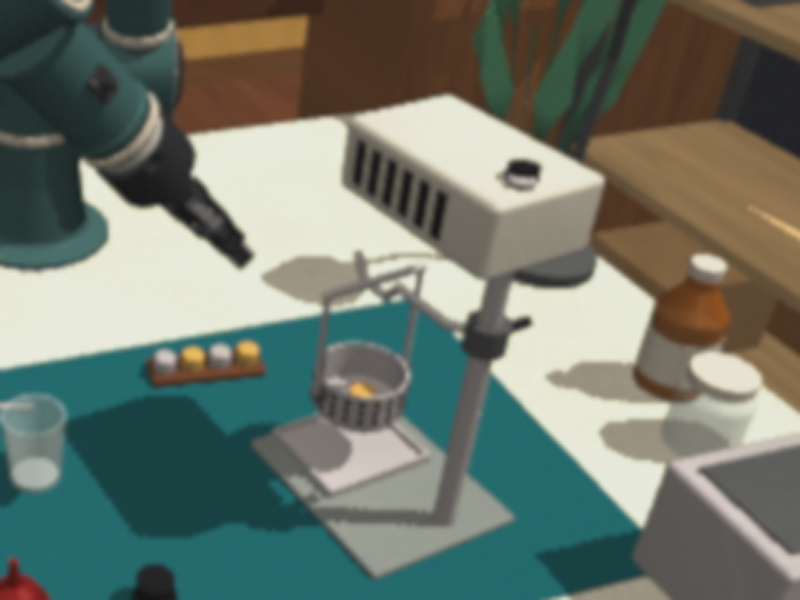

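Basket hangs freely, level (about 1.7°), in the trough's middle, and the arm is clear. Handing in.

```bash
python3 -c "from h import *;print(bot.finish_job())"
```

```text
the job is handed in; nothing more can be done
None
```

The basket is hanging in the hook's trough, released, and the job is handed in at about 22 s of the 48 s. `finish_job` gave no verdict.

- **Lean:** the jog tool only turns about the vertical. I got a lean of about 39.5° by pushing the arm against its outer reach limit. It kept that lean for the rest of the job, so the gripper stayed clear of the warm-air head.
- **First grasp failed:** the fingers closed just above the bar and slid off it. The basket did not move. The wrist camera showed the fingertips about 28 mm behind the reported TCP. I corrected for that, and the second grasp held, about 38 mm from the bar's middle.
- **Seating:** I lowered the bar over the trough in steps of 1 mm or less. The wrist force then changed by about 3 N, so I stopped and released. The reported force is noisy by about 1 N.
- **Last checks:**
  - The bar's middle was within about 2 mm of the trough's middle, about 0.23 m above the bench.
  - The bar was level to within about 2°, and two camera readings about 0.2 s apart showed no motion.
  - The gripper was well clear, with the wrist force near zero.
- **Not measured:** I did not measure the other things again at the end. The last picture shows only the beaker and the oil cups fully in frame, with the tops of the blower and the loupe; none looked moved. The movement holder was out of the frame. The only contacts I noticed were with the basket.

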